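Press the spindle bushing into the record player's bearing housing

ROBOT

A 6-joint arm with a two-finger parallel gripper is mounted at the origin on the work surface. World frame = base frame: x ahead of the robot, y to its left, z up, the work surface at z = 0. Lengths are in m, angles in rad, forces in N, time in s.
With the tool pointing down it reaches from about 0.35 to 0.775 m from the base axis. Payload 5.5 kg.
Tool frame: the origin (TCP) lies between the finger pads; the fingertips stand env.nose_length ahead of it and the grasp point (between the pads) lies 8 mm behind it (env.nose_length is the distance from the TCP to the fingertips, in m); z points along the fingers, y is the direction in which the jaws open and shut (so a half turn about z gives the same grasp; the last joint's range is limited). The gripper opens to 85 mm and grips with 20 to 120 N. Pads are 22 mm wide; open, the fingers measure 114 mm over their backs; the gripper's body (76 mm by 85 mm) begins 54 mm behind the grasp point. The pads swing forward as they close: fully open they stand 13 mm farther back than shut.
Start: joints at [-1.351, 0.313, 0.046, 1.304, 0, 1.431], TCP at [0.202, -0.538, 0.242] pointing down, gripper open.
Joint ranges: [-2.76, 2.76], [-0.86, 1.69], [-1.03, 1.26], [-2.2, 2.34], [-1.47, 1.5], [-3.14, 3.14]. Speed limits (rad/s): [2.57, 2.57, 3.14, 3.14, 3.14, 3.14].

INTERFACE

Orientations are given as a unit quaternion [w, x, y, z].
In Python, from workcell import env gives the robot as it stands. The module is installed in compiled form; this text tells all that it offers.
- The arm moves only by the shell command python3 -m creep 'ROWS' [FORCE]. ROWS is a JSON object of lists of equal length, an entry for each row: "hand": the finger opening in mm, from 0 to 85.4; "delta_pos": the shift along the tool's x, y, z scaled (see below), a list of three; "turn": the turn about the tool's z scaled (see below). In form: {"hand": [hand, ...], "delta_pos": [[dx, dy, dz], ...], "turn": [turn, ...]}. A call has exactly 5 rows; each row shifts and turns the commanded pose from where the row before left it, along the tool's axes as they then stand; what a row does not reach is not made up. The controller multiplies each number of a shift by 0.8 m and each number of a turn by 5 degrees. A row lasts 1/12 s, in which the tool goes at most 41.7 mm and 7.16 degrees, less where a joint would pass 70% of its speed; a pose out of reach is approached as far as the arm can. A call with a number of a shift or a turn outside -1 to 1 is refused whole. A call with a gripper value outside its range is refused whole. The fingers move at their own pace and stop on an object; FORCE is the grip in N (left out, the last holds). Time passes only in rows, so rows that do not move let the fingers close, or fill a call up. It gives the time, the measured TCP pose, the force and the opening at its end, in the units of the state.
- env.get_state(): the state, without advancing time (a new reading comes with each control period).
- env.read_camera(name): name is "side" or "top" or "wrist"; returns a dict with "pixels" (400x640x3 uint8, red, green, blue), "depth" (400x640 float32, m along the optical axis (not along the pixel's ray), 0 where there is no reading), "fx", "fy", "cx", "cy" (pixels), "D" ([k1, k2, p1, p2, k3] as OpenCV has them; the pictures are not rectified), "origin" and "orientation" of the camera in the world. Camera axes: x right, y down, z forward; pixel columns grow to the right and rows downward; lengths in m; the calibration is good to about 2 mm. A picture is of the moment at which its call begins.
- env.hand_in(): hands the job in, once; it reports no verdict.
Trained networks look in the newest picture that a camera, given by its name, has taken for a name from the list of things; names that differ only in an ending like _2 or _b are one class to them, and where a whole thing is asked for, a point or a joint stands for the part that bears it (a point fixed in the world has none). Each returns a list of dicts, best first, with "score" (0 to 1); they miss things now and then, are a little off and sometimes report something else, mostly with a low value. They report only what shows in the picture. A call takes as long as a camera call. They do not tell look-alikes from the thing itself.
- env.find_in(camera, target): "location" ([row, column] in pixels, amid what is visible of it).
- env.pinpoint(camera, target): "location" ([row, column] in pixels: a listed point, or the origin of a listed thing).
The state is a dict: "clock": time; "joint_pos": joint angles; "qvel": joint speeds; "tau": joint torques, N m; "tcp_pos": TCP position; "orientation": TCP orientation; "wrist_force": force on the tool from outside, world axes, zero at the start; "ft_torque": the same for the moment, N m; "finger_gap": finger opening in m.
Only numpy, scipy, OpenCV 4.12 (cv2) and the standard library are available. Lean on these libraries where they do the work, as an engineer would, in place of code of your own. Each camera call takes 0.05 s, during which the arm holds its last target.

TASK

Pick up the flanged bronze bushing, start its plain end upright in the bore of the aluminium bearing housing, and press it down until its shoulder is fully home, flush on the housing's top. Once it has bottomed, keep a steady push of about 20 N on it for at least half a second, never letting it bear on the housing with more than 35 N, then let go. Leave the mug, the spindle cap and the record weight where they are.

Things in the scene. Friction and masses are not known exactly. Their poses are not given: they have to be found in the camera images.
- bushing: Bronze bushing, 57 mm tall, 0.2 kg, standing on its plain end. From below: plain sleeve 28 mm diameter, 26 mm long (lowest 1.5 mm stepped to 25 mm); shoulder 44 mm diameter, 5 mm thick, underside 26 mm above the origin; neck 28 mm diameter, 31 to 57 mm above the origin, to grip from above. Origin: centre of the plain end's face, on the shelf (z = 0) at the start; z up the axis to the neck.
- housing: Fixed aluminium block 120 x 120 x 45 mm on levelling feet, underside 4 to 14 mm above the shelf; a low screw head in each top corner, an upright bore through its middle. Four sprung leaves in the bore squeeze the sleeve: it enters freely for about 8 mm, then slides only under a push of roughly 3 to 8 N (hidden friction) and stays where it is left. Origin: centre of its underside, z up.
- bore_mouth (a point): Centre of the bore's mouth in the housing's top face, 49 to 59 mm above the shelf, z up. Bore 29 mm in diameter (1 mm more than the sleeve), right through, rim chamfered 1.5 mm. Seated, the shoulder's underside lies on the top face and the bushing's origin is 26 mm below this point. Face and shoulder are rigid: the push climbs steeply once bottomed.
- cap: Black plastic spindle cap, a low cone-topped disc 38 mm in diameter and 25 mm high, standing on the shelf; a bystander. Origin: centre of its underside.
- weight: Chromed record weight, a disc 76 mm in diameter with a knob on top, 50 mm high in all; a bystander. Origin: centre of its underside.
- mug: White ceramic mug, 80 mm in diameter, 90 mm high, with a handle; a bystander. Origin: centre of its underside.
Not all that is in view belongs to the job. Of the things that look like the bushing, the smaller one is meant. What is shaped like the housing but green is not meant.

How it is judged:
By the outcome, as a careful person would: the job done as asked, in the order asked, and still so for the second after the job is handed in, with the robot touching nothing.
It also fails if it takes over 48 s, if anything falls off the work surface, if the arm or the gripper's body presses on something with over 40 N, if the wrist force passes 120 N, or if a joint passes its speed limit or range.

## Working session

There is one attempt and no reset: what is moved stays moved. The work goes in short steps, Python scripts to look and compute and a shell command to move; the robot and the scene stay as the last step left them, time stands still between calls to the robot, and variables do not carry over. Pictures are saved under pics/ and viewed, and the job is handed in when it is done.

```bash
mkdir -p pics; cat > h.py <<'E'
import numpy as np, cv2
from workcell import env
from scipy.spatial.transform import Rotation as R
def q2R(q): return R.from_quat([q[1],q[2],q[3],q[0]]).as_matrix()
def cam(n):
    return env.read_camera(n)
def ray(c,r,col):
    K=np.array([[c['fx'],0,c['cx']],[0,c['fy'],c['cy']],[0,0,1.]])
    u=cv2.undistortPoints(np.array([[[col,r]]],float),K,np.array(c['D'],float))[0,0]
    return np.array(c['origin']),q2R(c['orientation'])@np.array([u[0],u[1],1.])
def at_z(c,r,col,z):
    o,d=ray(c,r,col); return o+d*(z-o[2])/d[2]
def at_depth(c,r,col,k=1):
    r0,c0=int(round(r)),int(round(col)); p=c['depth'][max(0,r0-k):r0+k+1,max(0,c0-k):c0+k+1]; p=p[p>0]
    o,d=ray(c,r,col); return o+d*np.median(p) if len(p) else None
def save(c,name): cv2.imwrite('pics/'+name+'.png',c['pixels'][...,::-1])
def cloud(c):
    K=np.array([[c['fx'],0,c['cx']],[0,c['fy'],c['cy']],[0,0,1.]])
    vv,uu=np.mgrid[0:400,0:640]
    u=cv2.undistortPoints(np.stack([uu,vv],-1).reshape(-1,1,2).astype(float),K,np.array(c['D'],float)).reshape(400,640,2)
    d=c['depth'][...,None]
    P=np.concatenate([u*d,d],-1)@q2R(c['orientation']).T+np.array(c['origin'])
    P[c['depth']<=0]=np.nan
    return P
E
python3 - <<'E'
from h import *
print(env.get_state(), env.nose_length)
for n in ['side','top','wrist']:
    c=cam(n); save(c,n+'0'); print(n,c['origin'],c['orientation'],c['fx'])
    for t in ['bushing','housing','bore_mouth','cap','weight','mug']:
        for f in ('find_in','pinpoint'):
            if f=='find_in' and t=='bore_mouth': continue
            for d in getattr(env,f)(n,t)[:3]:
                r,k=d['location']; p=at_depth(c,r,k); print(f,t,np.round([r,k]),round(d['score'],2),None if p is None else p.round(3))
E
```

```text
{'clock': 0.0, 'joint_pos': array([-1.35058843e+00,  3.13965760e-01,  4.50118317e-02,  1.30360744e+00,
       -1.84372963e-06,  1.43122823e+00]), 'qvel': array([ 1.63692960e-04, -6.27251699e-04,  1.60963067e-03, -2.24483917e-05,
       -7.84042348e-04, -2.14387104e-03]), 'tau': array([-1.94673892e-03, -4.80625892e+01,  2.98534673e+01,  1.92135468e-02,
       -3.51263161e-04, -1.04078959e-07]), 'tcp_pos': array([ 0.20233915, -0.53771123,  0.241442  ]), 'orientation': array([-8.81764080e-04,  9.83863355e-01,  1.78919311e-01, -3.64945293e-05]), 'wrist_force': array([ 0.89869658, -0.26983103,  0.58429981]), 'ft_torque': array([ 0.02477236, -0.0037647 , -0.00363117]), 'finger_gap': 0.08499286600470662} 0.011
side [0.33555361 0.71762305 0.94493228] [ 0.04071024 -0.09127567  0.93625941 -0.33679333] 411.6465173155583
find_in bushing [169. 340.] 0.72 [ 0.449 -0.126  0.053]
find_in bushing [161. 369.] 0.69 [ 0.369 -0.168  0.062]
pinpoint bushing [172. 370.] 0.82 [ 0.362 -0.168  0.015]
pinpoint bushing [177. 337.] 0.68 [ 0.455 -0.115  0.027]
find_in housing [247. 293.] 0.72 [0.529 0.145 0.018]

[... 1090 characters left out ...]
d_in housing [265. 236.] 0.57 [ 0.319  0.183 -0.   ]
pinpoint housing [263. 241.] 0.89 [0.325 0.169 0.001]
pinpoint housing [181. 248.] 0.77 [0.537 0.155 0.001]
pinpoint bore_mouth [267. 236.] 0.97 [0.313 0.182 0.   ]
pinpoint bore_mouth [181. 244.] 0.63 [0.538 0.165 0.   ]
find_in cap [145. 371.] 0.6 [ 0.632 -0.166  0.026]
pinpoint cap [143. 372.] 0.53 [ 0.636 -0.169  0.024]
find_in weight [224. 474.] 0.97 [ 0.431 -0.419  0.048]
pinpoint weight [227. 474.] 0.93 [ 0.422 -0.419  0.047]
find_in mug [166. 157.] 0.79 [0.574 0.393 0.004]
pinpoint mug [170. 166.] 0.88 [0.554 0.335 0.088]
wrist [ 0.26841225 -0.5141129   0.37499899] [ 0.11343389  0.81441779 -0.56375352 -0.07770705] 329.4361001967449
```

View pics/top0.png

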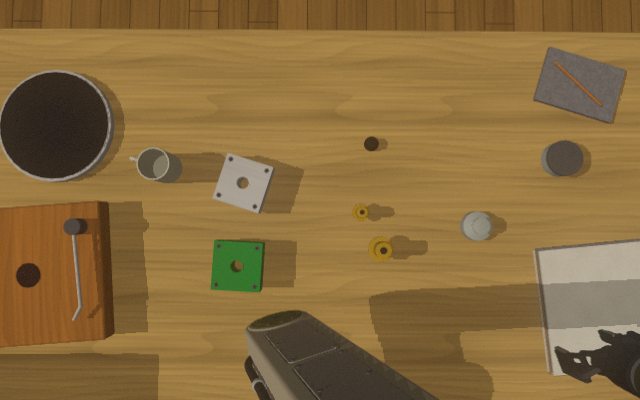

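View pics/side0.png

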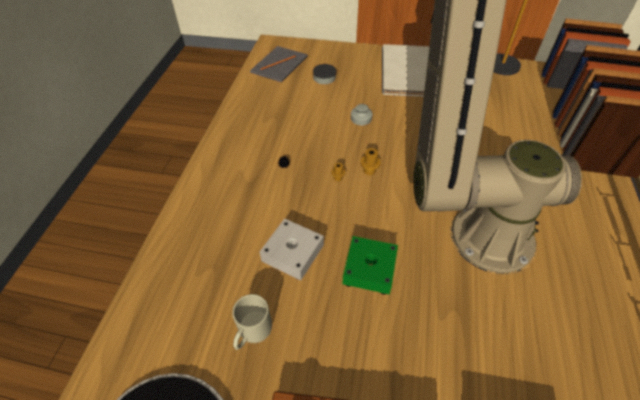

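```bash
python3 - <<'E'
from h import *
a=cv2.imread('pics/top0.png')[180:300,200:420]; b=cv2.imread('pics/side0.png')[140:290,250:410]
cv2.imwrite('pics/crop0.png',np.vstack([cv2.resize(a,(660,360),interpolation=cv2.INTER_CUBIC)]))
cv2.imwrite('pics/crop1.png',cv2.resize(b,(640,600),interpolation=cv2.INTER_CUBIC))
E
```

```text
(no output)
```

View pics/crop1.png

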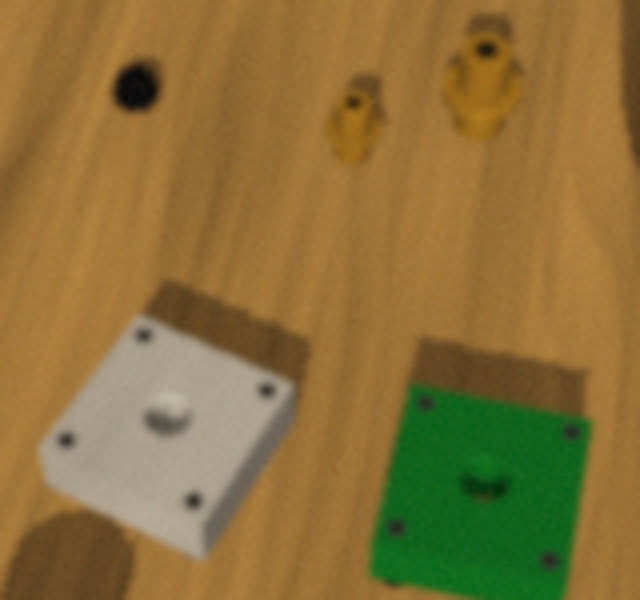

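Bushing candidates in the top view are the small one at (213,361) and the larger one at (250,381); the weight at (225,474) is only a weak false hit. I choose the smaller, (213,361). For the housing I choose the aluminium block at (183,244), not the green one at (265,237).

```bash
cat > est.py <<'E'
from h import *
def blobs(c,P,xy,rad):
    m=(np.hypot(P[...,0]-xy[0],P[...,1]-xy[1])<rad); return m
if __name__=='__main__':
    for n in ['top','side']:
        c=cam(n);P=cloud(c)
        for nm,xy in (('small',(0.458,-.132)),('large',(.367,-.178))):
            m=blobs(c,P,xy,.05)
            z=P[...,2]
            hs=P[m&(z>0.015)]
            print(n,nm,len(hs),'zmax',np.percentile(hs[:,2],98).round(4))
            for lo,hi in((.02,.04),(.045,.2)):
                k=P[m&(z>lo)&(z<hi)]
                if len(k): print('  ',lo,hi,len(k),k.mean(0).round(4),k.min(0).round(4),k.max(0).round(4))
        m=blobs(c,P,(.54,.16),.1)&(P[...,2]>.035)
        k=P[m]; print('housing z pct',np.percentile(k[:,2],[5,25,50,75,95]).round(4))
        zt=np.median(k[:,2]); t=k[abs(k[:,2]-zt)<.006]
        A=np.c_[t[:,:2]-t[:,:2].mean(0),np.ones(len(t))]; print('plane',np.linalg.lstsq(A,t[:,2],rcond=None)[0].round(4))
        rect=cv2.minAreaRect((t[:,:2]*1000).astype(np.float32)); print('rect mm',rect)
    for z in (0,): print(np.nanmedian(P[...,2]))
E
python3 est.py
python3 - <<'E'
from h import *
c=cam('top'); a=c['pixels'][150:270,200:420,::-1]
cv2.imwrite('pics/crop2.png',cv2.resize(a,(792,432),interpolation=cv2.INTER_CUBIC))
E
```

```text
top small 227 zmax 0.0603
   0.02 0.04 122 [ 0.4579 -0.1364  0.0312] [ 0.4377 -0.1603  0.0265] [ 0.4784 -0.1169  0.0371]
   0.045 0.2 101 [ 0.459  -0.1382  0.057 ] [ 0.4476 -0.1522  0.0454] [ 0.4724 -0.1251  0.0612]
top large 501 zmax 0.0848
   0.02 0.04 2 [ 0.3726 -0.1581  0.0376] [ 0.3652 -0.1595  0.0364] [ 0.38   -0.1567  0.0389]
   0.045 0.2 364 [ 0.3679 -0.1849  0.0692] [ 0.3362 -0.2181  0.045 ] [ 0.3982 -0.158   0.0866]
housing z pct [0.0523 0.0546 0.0558 0.0569 0.0585]
plane [-0.0001  0.0004  0.0558]
rect mm ((530.1306762695312, 157.6674041748047), (120.84825897216797, 120.11907958984375), 72.67063903808594)
side small 168 zmax 0.0596
   0.02 0.04 82 [ 0.4571 -0.1275  0.0322] [ 0.4377 -0.151   0.0253] [ 0.4795 -0.1143  0.0398]
   0.045 0.2 74 [ 0.4582 -0.1334  0.0546] [ 0.4451 -0.1502  0.045 ] [ 0.4725 -0.1205  0.0614]
side large 364 zmax 0.0846
   0.02 0.04 24 [ 0.3687 -0.166   0.0286] [ 0.3477 -0.1751  0.0202] [ 0.3946 -0.155   0.0399]
   0.045 0.2 251 [ 0.366  -0.177   0.0679] [ 0.3375 -0.2069  0.045 ] [ 0.3953 -0.1517  0.0862]
housing z pct [0.0426 0.0537 0.0553 0.0565 0.0581]
plane [ 0.0017 -0.003   0.0554]
rect mm ((529.8614501953125, 159.45867919921875), (123.43766784667969, 121.77920532226562), 72.61814880371094)
-0.0006600341132323995
```

View pics/crop2.png

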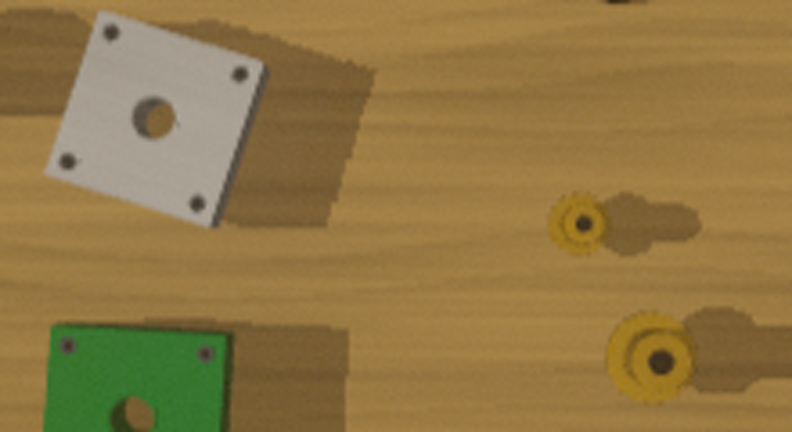

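```bash
python3 -m creep '{"hand":[60,60,60,60,60],"delta_pos":[[0.0318,-0.0238,0.0033],[0.0318,-0.0238,0.0033],[0.0318,-0.0238,0.0033],[0.0318,-0.0238,0.0033],[0.0318,-0.0238,0.0033]],"turn":[0,0,0,0,0]}' 60
python3 -m creep '{"hand":[60,60,60,60,60],"delta_pos":[[0.0318,-0.0238,0.0033],[0.0318,-0.0238,0.0033],[0.0318,-0.0238,0.0033],[0.0318,-0.0238,0.0033],[0.0318,-0.0238,0.0033]],"turn":[0,0,0,0,0]}'
```

```text
clock: 2.37
tcp_pos: [0.2885, -0.4031, 0.229]
orientation: [0.0, 0.984, 0.179, 0.0]
wrist_force: [0.2, -1.2, 0.8]
finger_gap: 0.0598
clock: 2.78
tcp_pos: [0.3741, -0.2691, 0.216]
orientation: [0.0, 0.984, 0.179, 0.0]
wrist_force: [0.7, -0.2, -0.6]
finger_gap: 0.06
```

```bash
python3 -m creep '{"hand":[60,60,60,60,60],"delta_pos":[[0.0318,-0.0238,0.0033],[0.0318,-0.0238,0.0033],[0.0318,-0.0238,0.0033],[0.0318,-0.0238,0.0033],[0.0318,-0.0238,0.0033]],"turn":[0,0,0,0,0]}'
cat > wr.py <<'E'
from h import *
import sys
c=cam('wrist'); save(c,sys.argv[1]); s=env.get_state(); print(s['clock'],s['tcp_pos'],s['wrist_force'],s['finger_gap'])
P=cloud(c)
T=q2R(s['orientation']); print('toolx',T[:,0].round(4))
print({k:[np.round(d['location']).tolist()+[round(d['score'],2)] for d in env.pinpoint('wrist',k)] for k in sys.argv[2:]})
np.save('P.npy',P)
E
python3 wr.py w1 bushing
python3 - <<'E'
import numpy as np
P=np.load('P.npy'); z=P[...,2]; m=np.hypot(P[...,0]-.459,P[...,1]+.137)<.035
for lo,hi in((.022,.04),(.05,.07)):
    k=P[m&(z>lo)&(z<hi)]; print(len(k),k.mean(0),k.min(0),k.max(0),np.median(k[:,2]))
E
```

```text
clock: 3.2
tcp_pos: [0.4597, -0.1351, 0.2028]
orientation: [0.0, 0.984, 0.179, 0.0]
wrist_force: [1.1, -0.9, 0.1]
finger_gap: 0.0599
3.25 [ 0.46177539 -0.1311464   0.20233902] [1.3947536  3.75101521 0.62615148] 0.06009409567249877
toolx [0.9345 0.3559 0.003 ]
{'bushing': [[177.0, 314.0, 0.77], [274.0, 326.0, 0.68]]}
772 [ 0.46516019 -0.13462753  0.03221579] [ 0.43738446 -0.15876343  0.02736669] [ 0.4808587  -0.11530377  0.03981919] 0.032113475180214346
793 [ 0.45998391 -0.13675342  0.05783685] [ 0.44527704 -0.15078745  0.05025989] [ 0.47319861 -0.12327662  0.06004144] 0.05807253678335883
```

View pics/w1.png

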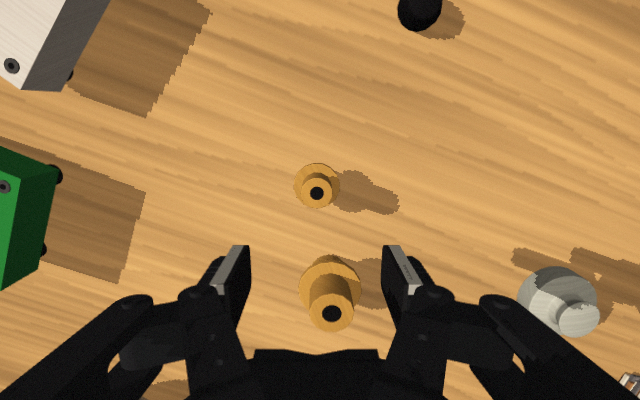

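The wrist view shows the small bushing at (193,316), the larger one behind it at (312,331), and the jaws straddling column 316. I'm descending partway, with a small xy correction.

```bash
python3 -m creep '{"hand":[60,60,60,60,60],"delta_pos":[[-0.0011,0.0012,0.0225],[-0.0011,0.0012,0.0225],[-0.0011,0.0012,0.0225],[-0.0011,0.0012,0.0225],[-0.0011,0.0012,0.0225]],"turn":[0,0,0,0,0]}'
python3 wr.py w2 
python3 - <<'E'
import numpy as np
from h import *
P=np.load('P.npy'); z=P[...,2]; m=np.hypot(P[...,0]-.459,P[...,1]+.137)<.03
k=P[m&(z>.05)&(z<.07)]; print(len(k),k.mean(0),k.min(0),k.max(0),np.median(k[:,2]))
print(cv2.minEnclosingCircle((k[:,:2]*1000).astype(np.float32)))
E
```

```text
clock: 3.72
tcp_pos: [0.4564, -0.1433, 0.1121]
orientation: [0.0, 0.984, 0.179, 0.0]
wrist_force: [-0.8, 0.4, 0.5]
finger_gap: 0.0602
3.7667 [ 0.45432456 -0.14252616  0.10879591] [-1.19657518  0.40751386 -2.2201732 ] 0.060103438963918
toolx [ 0.9362  0.3513 -0.0036]
{}
1659 [ 0.46024813 -0.13666139  0.05784215] [ 0.44523066 -0.15037441  0.05002146] [ 0.47321017 -0.12319355  0.06016686] 0.05809954937061862
((459.2157897949219, -136.90652465820312), 14.007589340209961)
```

View pics/w2.png

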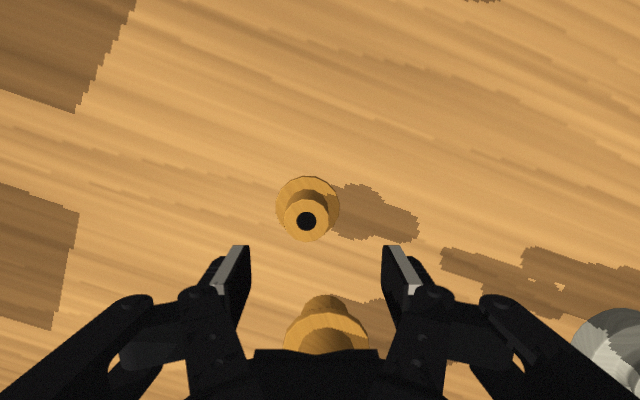

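```bash
python3 -m creep '{"hand":[60,60,60,60,60],"delta_pos":[[0,0,0],[0,0,0],[0,0,0],[0,0,0],[0,0,0]],"turn":[0,0,0,0,0]}'; python3 -c "
from h import *
s=env.get_state();print(s['tcp_pos'],s['qvel'].round(3))
d=np.array([.4592,-.1369,.045])-s['tcp_pos'];print(q2R(s['orientation']).T@d/.8)"
```

```text
clock: 4.18
tcp_pos: [0.4574, -0.143, 0.1138]
orientation: [0.001, 0.984, 0.179, 0.001]
wrist_force: [0.3, -0.1, 0.3]
finger_gap: 0.0601
[ 0.45735763 -0.14299181  0.11376278] [ 0.001  0.002 -0.007 -0.002  0.002 -0.001]
[ 0.00471829 -0.00645084  0.08595006]
```

```bash
python3 -m creep '{"hand":[60,60,60,60,60],"delta_pos":[[0.0024,-0.0032,0.015],[0.0023,-0.0032,0.016],[0,0,0.02],[0,0,0.02],[0,0,0.015]],"turn":[0,0,0,0,0]}' && python3 -m creep '{"hand":[60,60,60,60,60],"delta_pos":[[0,0,0],[0,0,0],[0,0,0],[0,0,0],[0,0,0]],"turn":[0,0,0,0,0]}'; python3 -c "
from h import *
s=env.get_state();print(s['tcp_pos'],s['wrist_force'])
d=np.array([.4592,-.1369,.045])-s['tcp_pos'];print(q2R(s['orientation']).T@d/.8)
save(cam('wrist'),'w3')"
```

```text
clock: 4.6
tcp_pos: [0.4585, -0.1364, 0.0435]
orientation: [0.0, 0.984, 0.179, 0.0]
wrist_force: [-0.9, -0.8, 0.5]
finger_gap: 0.0602
clock: 5.02
tcp_pos: [0.4591, -0.1369, 0.0449]
orientation: [0.001, 0.984, 0.179, 0.001]
wrist_force: [0.3, -0.0, -0.3]
finger_gap: 0.06
[ 0.45914568 -0.13687348  0.04490072] [ 0.32578254 -0.03321258 -0.32717097]
[ 5.20474748e-05  5.51259665e-05 -1.23944972e-04]
```

View pics/w3.png

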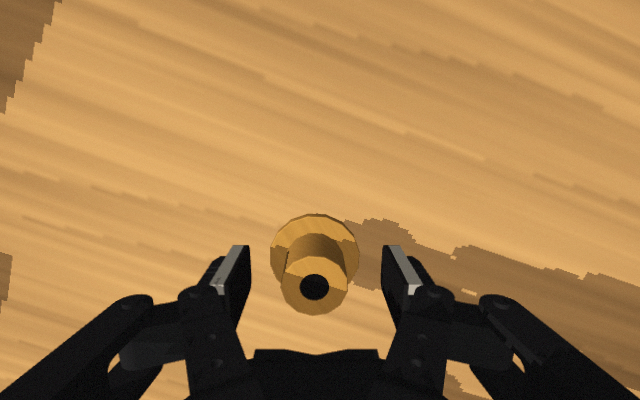

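The neck (287,315) is centred between the jaws (columns 248 and 383), so I'm closing.

```bash
python3 -m creep '{"hand":[20,20,20,20,20],"delta_pos":[[0,0,0],[0,0,0],[0,0,0],[0,0,0],[0,0,0]],"turn":[0,0,0,0,0]}' 90 && python3 -m creep '{"hand":[20,20,20,20,20],"delta_pos":[[0,0,0],[0,0,0],[0,0,0],[0,0,0],[0,0,0]],"turn":[0,0,0,0,0]}'; python3 -c "
from h import *
s=env.get_state();print(s['tcp_pos'],s['wrist_force'])
save(cam('wrist'),'w4')"
```

```text
clock: 5.48
tcp_pos: [0.4586, -0.1365, 0.0445]
orientation: [0.0, 0.984, 0.179, 0.0]
wrist_force: [-0.6, 1.1, 4.8]
finger_gap: 0.0252
clock: 5.9
tcp_pos: [0.4586, -0.1365, 0.0445]
orientation: [0.0, 0.984, 0.179, 0.0]
wrist_force: [-1.3, 0.3, 5.1]
finger_gap: 0.0253
[ 0.45855941 -0.13651627  0.04448852] [-1.32592187  0.31950063  5.09738005]
```

View pics/w4.png

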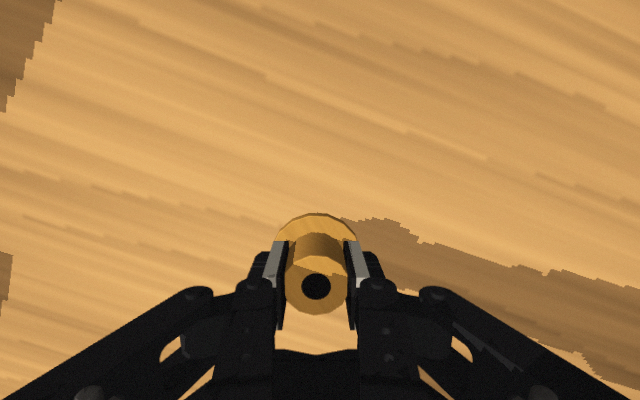

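```bash
python3 -m creep '{"hand":[20,20,20,20,20],"delta_pos":[[0,0,-0.015],[0,0,-0.035],[0,0,-0.04],[0,0,-0.04],[0,0,-0.03]],"turn":[0,0,0,0,0]}'; python3 -m creep '{"hand":[20,20,20,20,20],"delta_pos":[[0,0,0],[0,0,0],[0,0,0],[0,0,0],[0,0,0]],"turn":[0,0,0,0,0]}'; python3 -c "
from h import *
s=env.get_state();print(s['tcp_pos'],s['wrist_force'],s['ft_torque'])
save(cam('wrist'),'w5')
d=np.array([.530,.158,s['tcp_pos'][2]])-s['tcp_pos'];print(q2R(s['orientation']).T@d/.8)"
```

```text
clock: 6.37
tcp_pos: [0.4584, -0.1365, 0.174]
orientation: [0.0, 0.984, 0.179, 0.0]
wrist_force: [0.5, -1.4, -2.5]
finger_gap: 0.0252
clock: 6.78
tcp_pos: [0.4572, -0.1359, 0.1701]
orientation: [-0.001, 0.984, 0.179, -0.001]
wrist_force: [-0.7, 0.7, -3.1]
finger_gap: 0.0254
[ 0.45721349 -0.13593571  0.17009973] [-0.71167511  0.67129442 -3.07057778] [-0.01490668 -0.004488    0.00329892]
[ 2.14514067e-01 -3.11863379e-01  2.53524957e-04]
```

View pics/w5.png

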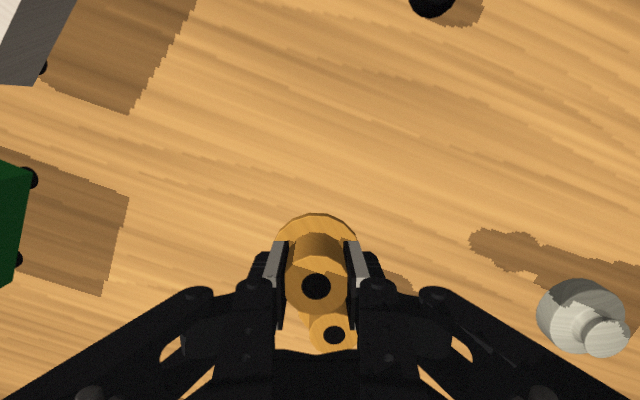

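Bushing is held upright. I'm moving to about 50 mm short of the bore along tool x, so the wrist camera can see the bore.

```bash
python3 -m creep '{"hand":[20,20,20,20,20],"delta_pos":[[0.012,-0.025,0],[0.0152,-0.0312,0],[0.0152,-0.0312,0],[0.0152,-0.0312,0],[0.0152,-0.0312,0]],"turn":[0,0,0,0,0]}'; python3 -m creep '{"hand":[20,20,20,20,20],"delta_pos":[[0.0152,-0.0312,0],[0.0152,-0.0312,0],[0.0152,-0.0312,0],[0.0152,-0.0312,0],[0.018,-0.0374,0]],"turn":[0,0,0,0,0]}';python3 -m creep '{"hand":[20,20,20,20,20],"delta_pos":[[0,0,0],[0,0,0],[0,0,0],[0,0,0],[0,0,0]],"turn":[0,0,0,0,0]}'
python3 wr.py w6 bore_mouth bushing
```

```text
clock: 7.25
tcp_pos: [0.4701, -0.0026, 0.171]
orientation: [-0.0, 0.984, 0.179, -0.001]
wrist_force: [0.6, -0.2, -2.4]
finger_gap: 0.0254
clock: 7.67
tcp_pos: [0.4834, 0.1407, 0.171]
orientation: [0.0, 0.984, 0.179, -0.001]
wrist_force: [1.1, -0.4, -2.0]
finger_gap: 0.0254
clock: 8.08
tcp_pos: [0.4838, 0.1388, 0.1716]
orientation: [0.0, 0.984, 0.178, -0.0]
wrist_force: [0.7, -0.6, -2.2]
finger_gap: 0.0252
8.1333 [0.48395277 0.1387888  0.17174513] [-0.21305527  0.0870379  -2.8652504 ] 0.02549510833725701
toolx [ 9.366e-01  3.504e-01 -4.000e-04]
{'bore_mouth': [[133.0, 309.0, 0.6]], 'bushing': [[234.0, 312.0, 0.67]]}
```

View pics/w6.png

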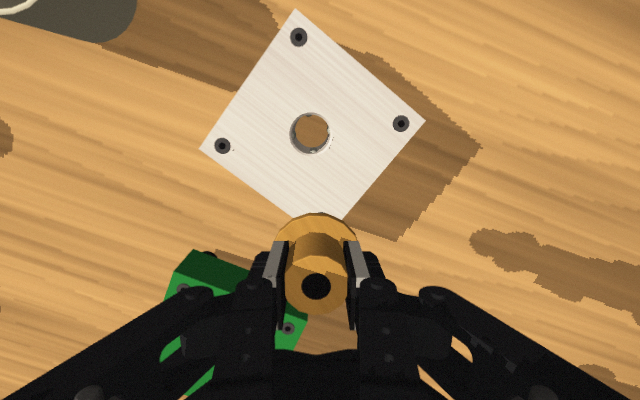

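```bash
cat > bore.py <<'E'
from h import *
c=cam('wrist'); s=env.get_state(); P=cloud(c); z=P[...,2]
tcp=s['tcp_pos'];T=q2R(s['orientation'])
m=(np.hypot(P[...,0]-.530,P[...,1]-.158)<.058)&(abs(z-.056)<.007)
zt=np.median(z[m]); print('top z',zt)
# hole by colour-free depth: non-top pixels enclosed
top=((abs(z-zt)<.005)).astype(np.uint8)
cnts,h=cv2.findContours(top,cv2.RETR_CCOMP,cv2.CHAIN_APPROX_NONE)
for k,hh in zip(cnts,h[0]):
    if hh[3]>=0 and cv2.contourArea(k)>300:
        w=np.array([at_z(c,y,x,zt) for x,y in k[:,0]])
        print('depth hole',cv2.minEnclosingCircle((w[:,:2]*1000).astype(np.float32)),'ellipse',cv2.fitEllipse((w[:,:2]*1000).astype(np.float32)))
        b=cv2.boundingRect(k)
# image: bright face
g=cv2.cvtColor(c['pixels'],cv2.COLOR_RGB2HSV)
x,y,w_,h_=b; 
face=((g[...,1]<60)&(g[...,2]>150)).astype(np.uint8)
sub=np.zeros_like(face); sub[y-8:y+h_+8,x-8:x+w_+8]=1
hole=((1-face)*sub).astype(np.uint8)
cn,_=cv2.findContours(hole,cv2.RETR_EXTERNAL,cv2.CHAIN_APPROX_NONE)
k=max(cn,key=cv2.contourArea); w=np.array([at_z(c,q[1],q[0],zt) for q in k[:,0]])
print('colour hole',cv2.fitEllipse((w[:,:2]*1000).astype(np.float32)))
im=c['pixels'][y-25:y+h_+25,x-25:x+w_+25,::-1]; cv2.imwrite('pics/bore.png',cv2.resize(im,None,fx=6,fy=6,interpolation=cv2.INTER_CUBIC))
# bushing neck top near tcp
nm=(np.hypot(P[...,0]-tcp[0],P[...,1]-tcp[1])<.02)&(z>tcp[2]+.005)
L=(P-tcp)@T
k=L[nm]; h0=np.percentile(k[:,2],10); print('neck top tool z',h0)
k2=k[abs(k[:,2]-h0)<.003]; print(len(k2),k2.min(0),k2.max(0),cv2.minEnclosingCircle((k2[:,:2]*1000).astype(np.float32)))
print('tcp',tcp)
E
python3 bore.py
```

```text
top z 0.05678615944254231
depth hole ((530.4932861328125, 159.45977783203125), 15.102934837341309) ellipse ((530.811279296875, 159.42604064941406), (28.931318283081055, 29.051603317260742), 83.36554718017578)
colour hole ((531.0210571289062, 160.69993591308594), (27.555307388305664, 28.355680465698242), 71.50540924072266)
neck top tool z -0.0759558537367123
1903 [ 0.01048972 -0.0104616  -0.07895404] [ 0.0181674   0.01049082 -0.07297127] ((14.229032516479492, -0.09642887115478516), 10.736065864562988)
tcp [0.48408325 0.13909742 0.17194556]
```

```bash
sleep 1; ls -la pics/bore.png
```

```text
-rw-r--r-- 1 agent agent 211293 Dec  5 23:54 pics/bore.png
```

```bash
python3 - <<'E'
from h import *
c=cam('wrist'); s=env.get_state(); P=cloud(c); tcp=s['tcp_pos'];T=q2R(s['orientation'])
L=(P-tcp)@T
m=(np.hypot(L[...,0],L[...,1])<.03)
print(np.histogram(L[m][:,2],bins=np.arange(-.03,.05,.005)))
col=cv2.cvtColor(c['pixels'],cv2.COLOR_RGB2HSV); gold=(col[...,0]>12)&(col[...,0]<28)&(col[...,1]>150)
k=L[m&gold&(L[...,2]<-.009)&(L[...,2]>-.02)]
print(len(k),np.median(k[:,2]),k.min(0),k.max(0),cv2.minEnclosingCircle((k[:,:2]*1000).astype(np.float32)))
# hole on top: dark pixels about (286,316)
g=cv2.cvtColor(c['pixels'],cv2.COLOR_RGB2GRAY); d=(g[265:310,295:340]<40).astype(np.uint8)
n,l,st,ce=cv2.connectedComponentsWithStats(d); i=l[21,21]; x,y=ce[i]+[295,265]; print('hole px',y,x,st[i])
zt=(tcp+T@np.array([0,0,np.median(k[:,2])]))[2]
for zz in (zt,tcp[2]+.0125): print(T.T@(at_z(c,y,x,zz)-tcp))
print(s['clock'],tcp)
E
```

```text
(array([ 928,  403,  551, 3680,  632,  556,  468,  249, 1506,   84,    0,
          0,    0,    0,    0]), array([-3.0000000e-02, -2.5000000e-02, -2.0000000e-02, -1.5000000e-02,
       -1.0000000e-02, -5.0000000e-03,  6.9388939e-18,  5.0000000e-03,
        1.0000000e-02,  1.5000000e-02,  2.0000000e-02,  2.5000000e-02,
        3.0000000e-02,  3.5000000e-02,  4.0000000e-02,  4.5000000e-02]))
2764 -0.0134891670559766 [-0.0137426  -0.01186017 -0.01574846] [ 0.0145079   0.01365042 -0.00901364] ((0.4408450722694397, 1.0058540105819702), 14.203633308410645)
hole px 285.926116838488 315.7044673539519 [  7   8  29  26 582]
[ 0.00034315  0.00096804 -0.01348898]
[-0.00023656  0.00096942 -0.01249986]
8.3333 [0.48407476 0.13921413 0.17193901]
```

View pics/bore.png

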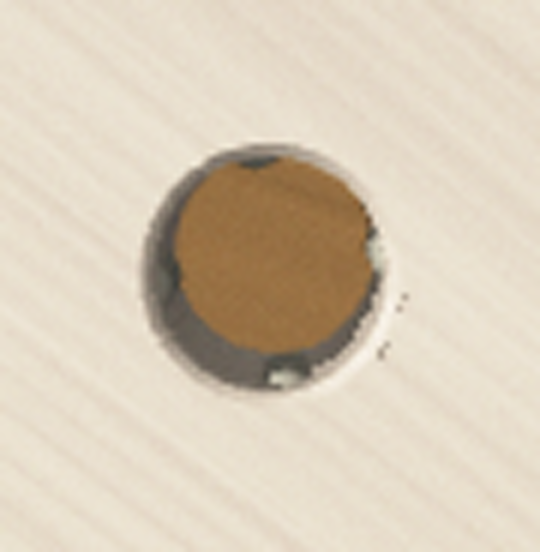

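```bash
cat > rect.py <<'E'
from h import *
import sys
def proj(c,W):
    K=np.array([[c['fx'],0,c['cx']],[0,c['fy'],c['cy']],[0,0,1.]])
    Rc=q2R(c['orientation']).T; rv=cv2.Rodrigues(Rc)[0]; t=-Rc@np.array(c['origin'])
    return cv2.projectPoints(W.reshape(-1,3),rv,t,K,np.array(c['D'],float))[0].reshape(W.shape[:-1]+(2,))
cx,cy=.5305,.1595
for n in sys.argv[2:]:
    c=cam(n)
    for zt in [float(sys.argv[1])]:
        v=np.arange(-30,30.01,.1)/1000
        X=np.stack(np.meshgrid(cx+v,cy+v,indexing='ij')+[np.full((601,601),zt)],-1) if False else np.stack([*np.meshgrid(cx+v,cy+v,indexing='ij'),np.full((len(v),len(v)),zt)],-1)
        uv=proj(c,X).astype(np.float32)
        I=cv2.remap(c['pixels'],uv[...,0],uv[...,1],cv2.INTER_CUBIC)
        g=cv2.GaussianBlur(cv2.cvtColor(I,cv2.COLOR_RGB2GRAY),(0,0),5)
        hc=cv2.HoughCircles(g,cv2.HOUGH_GRADIENT,1.5,5,param1=40,param2=12,minRadius=138,maxRadius=168)
        J=I[...,::-1].copy()
        if hc is not None:
            for q in hc[0][:4]:
                print(n,zt,'bore',cx+q[1]/1e4-.03,cy+q[0]/1e4-.03,'r mm',q[2]/10)
            q=hc[0][0]; cv2.circle(J,(int(q[0]),int(q[1])),int(q[2]),(0,0,255),1)
        cv2.line(J,(300,0),(300,600),(255,0,0),1);cv2.line(J,(0,300),(600,300),(255,0,0),1)
        cv2.imwrite(f'pics/rect_{n}.png',J[:600,:600])
E
python3 rect.py .0567 wrist top
```

```text
wrist 0.0567 bore 0.530425 0.160175 r mm 14.88
wrist 0.0567 bore 0.531175 0.159725 r mm 15.030001
wrist 0.0567 bore 0.53132504 0.160475 r mm 14.535001
wrist 0.0567 bore 0.530725 0.160925 r mm 14.31
```

View pics/rect_wrist.png

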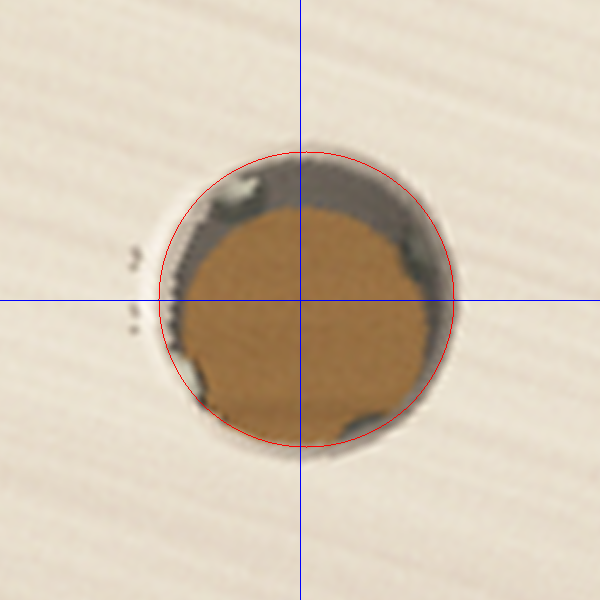

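View pics/rect_top.png

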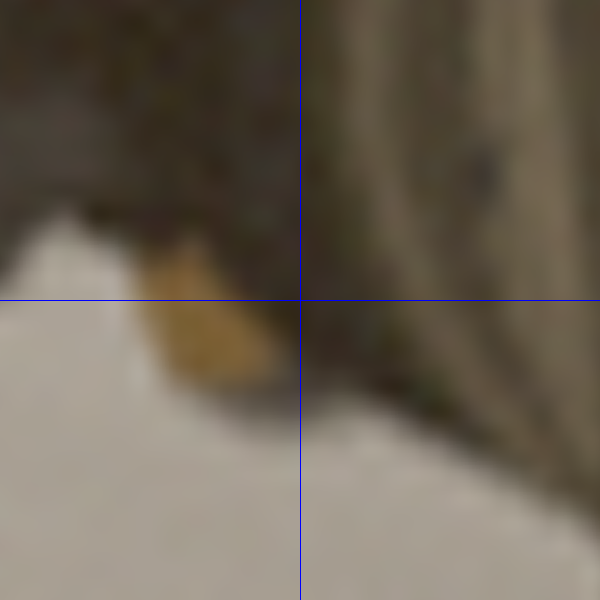

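```bash
python3 -m creep '{"hand":[20,20,20,20,20],"delta_pos":[[0.0126,-0.0009,0],[0.0126,-0.0009,0],[0.0126,-0.0009,0.02],[0.0126,-0.0009,0.03],[0.0125,-0.0008,0.02]],"turn":[0,0,0,0,0]}'; python3 -m creep '{"hand":[20,20,20,20,20],"delta_pos":[[0,0,0],[0,0,0],[0,0,0],[0,0,0],[0,0,0]],"turn":[0,0,0,0,0]}'
cat > st.py <<'E'
from h import *
import sys
s=env.get_state();t=s['tcp_pos'];print(s['clock'],t.round(5),s['wrist_force'].round(2),s['ft_torque'].round(3))
x,y,z=map(float,sys.argv[1:4]); print('units',(q2R(s['orientation']).T@(np.array([x,y,z])-t)/.8).round(5),'toolz',q2R(s['orientation'])[:,2].round(4))
E
python3 st.py .53 .1602 .1095
python3 -c "
from h import *
c=cam('side'); cv2.imwrite('pics/s1.png',cv2.resize(c['pixels'][180:290,220:360,::-1],None,fx=5,fy=5,interpolation=cv2.INTER_CUBIC)); save(cam('wrist'),'w7')"
```

```text
clock: 8.85
tcp_pos: [0.5313, 0.1616, 0.1146]
orientation: [0.0, 0.984, 0.179, 0.0]
wrist_force: [-0.1, 0.1, -3.2]
finger_gap: 0.0252
clock: 9.27
tcp_pos: [0.5304, 0.1609, 0.1172]
orientation: [0.0, 0.984, 0.179, 0.001]
wrist_force: [0.5, -0.3, -1.8]
finger_gap: 0.0255
9.2667 [0.53042 0.16091 0.11716] [ 0.52 -0.29 -1.75] [-0.024 -0.055  0.02 ]
units [-0.00083  0.00065  0.00958] toolz [ 2.1e-03  2.0e-04 -1.0e+00]
```

View pics/s1.png

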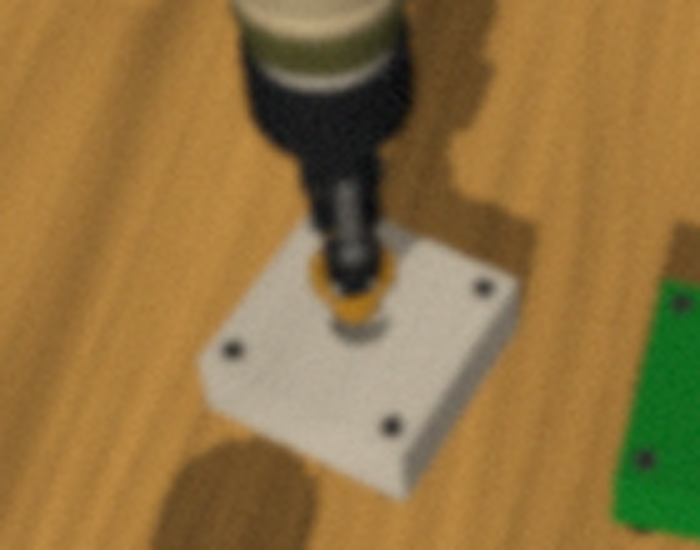

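View pics/w7.png

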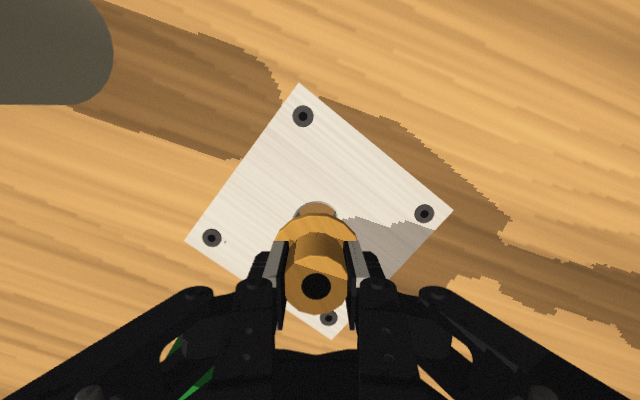

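```bash
python3 - <<'E'
from h import *
c=cam('wrist'); s=env.get_state();tcp=s['tcp_pos'];T=q2R(s['orientation'])
g=cv2.cvtColor(c['pixels'],cv2.COLOR_RGB2GRAY)
pts=[]
for r,k in((116,303),(214,424),(238,211),(318,328)):
    p=g[r-14:r+15,k-14:k+15]; d=(p<130).astype(np.uint8)
    n,l,st,ce=cv2.connectedComponentsWithStats(d); i=l[14,14] or 1
    x,y=ce[i]+[k-14,r-14]; w=at_z(c,y,x,.0575); pts.append(w); print((y.round(1),x.round(1)),st[i],w.round(4))
pts=np.array(pts); print('centre diag1',(pts[1]+pts[2])/2,'diag2',(pts[0]+pts[3])/2,'tcp',tcp)
ctr=pts.mean(0); print(np.linalg.norm(pts-ctr,axis=1))
print('tool offs',T.T@(ctr-tcp))
E
```

```text
(np.float64(115.5), np.float64(302.5)) [  4   3  20  22 344] [0.5895 0.1901 0.0575]
(np.float64(213.2), np.float64(424.0)) [  5   4  19  19 282] [0.5613 0.1004 0.0575]
(np.float64(237.3), np.float64(211.5)) [  6   5  18  18 260] [0.5    0.2182 0.0575]
(np.float64(312.6), np.float64(326.3)) [  0   0  28  21 393] [0.4747 0.1313 0.0575]
centre diag1 [0.53064909 0.15929275 0.0575    ] diag2 [0.53211368 0.16066514 0.0575    ] tcp [0.5301294  0.16082294 0.1167659 ]
[0.06549129 0.06669587 0.06615321 0.06356216]
tool offs [0.00079059 0.00120567 0.0592676 ]
```

```bash
python3 -m creep '{"hand":[20,20,20,20,20],"delta_pos":[[-0.0002,0.0003,0.004],[-0.0002,0.0003,0.004],[0,0,0.004],[0,0,0.003],[0,0,0]],"turn":[0,0,0,0,0]}'; python3 -m creep '{"hand":[20,20,20,20,20],"delta_pos":[[0,0,0],[0,0,0],[0,0,0],[0,0,0],[0,0,0]],"turn":[0,0,0,0,0]}';python3 st.py .53 .1602 .0955
```

```text
clock: 9.83
tcp_pos: [0.5291, 0.1601, 0.1029]
orientation: [0.0, 0.984, 0.179, -0.001]
wrist_force: [-0.3, 0.3, -2.2]
finger_gap: 0.025
clock: 10.25
tcp_pos: [0.5298, 0.1603, 0.104]
orientation: [0.0, 0.984, 0.179, 0.0]
wrist_force: [0.1, 0.1, -2.7]
finger_gap: 0.0256
10.25 [0.52981 0.16032 0.10401] [ 0.07  0.09 -2.75] [0.045 0.027 0.006]
units [0.00017 0.00022 0.01063] toolz [ 3.e-04 -0.e+00 -1.e+00]
```

```bash
python3 -m creep '{"hand":[20,20,20,20,20],"delta_pos":[[0.0002,0.0002,0.0015],[0,0,0.0015],[0,0,0.0015],[0,0,0.0015],[0,0,0.0015]],"turn":[0,0,0,0,0]}';python3 st.py .53 .1602 .0955
```

```text
clock: 10.67
tcp_pos: [0.5299, 0.1602, 0.0977]
orientation: [0.0, 0.984, 0.179, -0.0]
wrist_force: [-0.0, -0.2, -2.2]
finger_gap: 0.0254
10.6667 [0.52989 0.16016 0.09767] [-0.03 -0.18 -2.23] [0.001 0.004 0.025]
units [0.00015 0.      0.00272] toolz [-1.e-04 -1.e-04 -1.e+00]
```

```bash
python3 -m creep '{"hand":[20,20,20,20,20],"delta_pos":[[0,0,0.0015],[0,0,0.0015],[0,0,0.0015],[0,0,0.0015],[0,0,0.0015]],"turn":[0,0,0,0,0]}';python3 st.py .53 .1602 .0755
python3 -c "
from h import *
c=cam('side'); cv2.imwrite('pics/s2.png',cv2.resize(c['pixels'][180:290,220:360,::-1],None,fx=5,fy=5,interpolation=cv2.INTER_CUBIC)); save(cam('wrist'),'w8')"
```

```text
clock: 11.08
tcp_pos: [0.5299, 0.1602, 0.0917]
orientation: [0.0, 0.984, 0.179, 0.0]
wrist_force: [-0.2, -0.7, -3.2]
finger_gap: 0.0253
11.0833 [0.52993 0.16017 0.09173] [-0.16 -0.67 -3.23] [0.    0.016 0.011]
units [ 9.000e-05 -0.000e+00  2.028e-02] toolz [ 0.e+00 -1.e-04 -1.e+00]
```

View pics/s2.png

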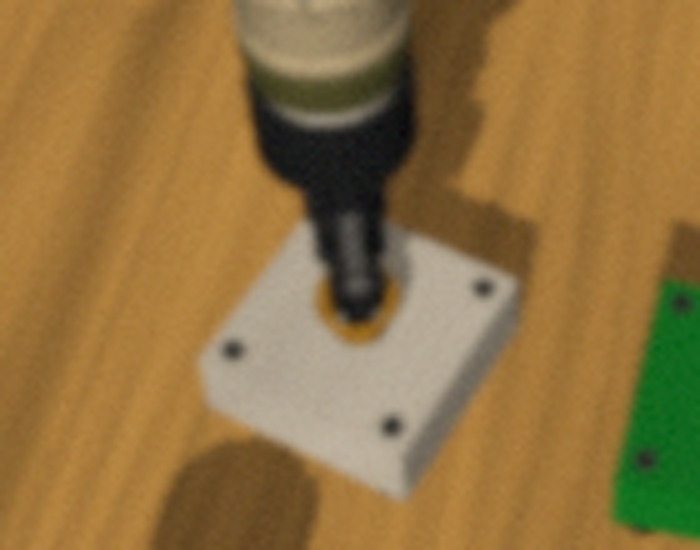

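View pics/w8.png

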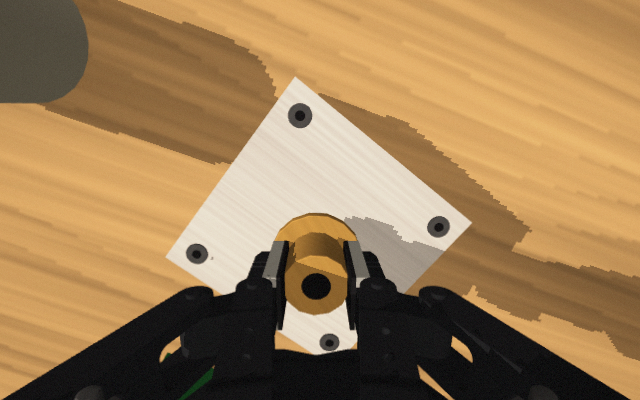

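```bash
python3 -m creep '{"hand":[20,20,20,20,20],"delta_pos":[[0,0,0.0015],[0,0,0.0015],[0,0,0.0015],[0,0,0.0015],[0,0,0.0015]],"turn":[0,0,0,0,0]}';python3 st.py .53 .1602 .0755;  python3 -m creep '{"hand":[20,20,20,20,20],"delta_pos":[[0,0,0.0015],[0,0,0.0015],[0,0,0.001],[0,0,0.001],[0,0,0]],"turn":[0,0,0,0,0]}';python3 st.py .53 .1602 .0755
```

```text
clock: 11.6
tcp_pos: [0.5303, 0.1602, 0.0862]
orientation: [0.0, 0.984, 0.179, 0.001]
wrist_force: [-0.1, -0.3, 1.4]
finger_gap: 0.0254
11.6 [0.53034 0.16024 0.08625] [-0.07 -0.29  1.38] [-0.039  0.119  0.02 ]
units [-0.00043 -0.0001   0.01344] toolz [ 0.0011  0.     -1.    ]
clock: 12.02
tcp_pos: [0.53, 0.1602, 0.0817]
orientation: [0.0, 0.984, 0.179, -0.0]
wrist_force: [0.8, -1.1, 0.0]
finger_gap: 0.0257
12.0167 [0.52996 0.16018 0.08166] [ 0.83 -1.06  0.04] [ 0.029 -0.088 -0.014]
units [ 5.0e-05 -1.0e-05  7.7e-03] toolz [ 0.e+00 -1.e-04 -1.e+00]
```

```bash
python3 -m creep '{"hand":[20,20,20,20,20],"delta_pos":[[0,0,0.001],[0,0,0.001],[0,0,0.001],[0,0,0.001],[0,0,0.0005]],"turn":[0,0,0,0,0]}';python3 st.py .53 .1602 .0755;  python3 -m creep '{"hand":[20,20,20,20,20],"delta_pos":[[0,0,0.0003],[0,0,0.0003],[0,0,0.0003],[0,0,0.0003],[0,0,0.0003]],"turn":[0,0,0,0,0]}';python3 st.py .53 .1602 .0755
```

```text
clock: 12.43
tcp_pos: [0.5299, 0.1602, 0.0782]
orientation: [0.0, 0.984, 0.179, -0.0]
wrist_force: [-0.7, -0.1, 1.3]
finger_gap: 0.0253
12.4333 [0.52991 0.16017 0.07816] [-0.67 -0.06  1.33] [-0.033  0.03  -0.001]
units [0.00012 0.      0.00332] toolz [-0.e+00 -1.e-04 -1.e+00]
clock: 12.85
tcp_pos: [0.53, 0.1601, 0.0771]
orientation: [0.0, 0.984, 0.179, 0.0]
wrist_force: [0.3, -0.6, 2.4]
finger_gap: 0.0251
12.85 [0.52995 0.16014 0.07708] [ 0.3  -0.59  2.43] [ 0.015 -0.019  0.037]
units [ 8.00e-05 -4.00e-05  1.98e-03] toolz [ 1.e-04 -1.e-04 -1.e+00]
```

```bash
python3 -m creep '{"hand":[20,20,20,20,20],"delta_pos":[[0,0,0.0003],[0,0,0.0003],[0,0,0.0003],[0,0,0.0003],[0,0,0.0003]],"turn":[0,0,0,0,0]}';python3 st.py .53 .1602 .0755
```

```text
clock: 13.27
tcp_pos: [0.5299, 0.1602, 0.0758]
orientation: [0.0, 0.984, 0.179, 0.0]
wrist_force: [0.3, 1.3, 2.0]
finger_gap: 0.0254
13.2667 [0.52992 0.16018 0.07584] [0.27 1.31 1.98] [-0.087 -0.038  0.064]
units [1.0e-04 2.0e-05 4.3e-04] toolz [ 0.e+00 -1.e-04 -1.e+00]
```

```bash
python3 -m creep '{"hand":[20,20,20,20,20],"delta_pos":[[0,0,0.0002],[0,0,0.0002],[0,0,0.0002],[0,0,0.0002],[0,0,0]],"turn":[0,0,0,0,0]}';python3 st.py .53 .1602 .0755
```

```text
clock: 13.68
tcp_pos: [0.5299, 0.1602, 0.0752]
orientation: [0.0, 0.984, 0.179, -0.0]
wrist_force: [0.4, -0.2, 2.0]
finger_gap: 0.0252
13.6833 [0.52991 0.16016 0.07518] [ 0.44 -0.23  1.98] [-0.034 -0.017 -0.033]
units [ 0.00012 -0.      -0.0004 ] toolz [-0.e+00 -1.e-04 -1.e+00]
```

```bash
python3 -m creep '{"hand":[20,20,20,20,20],"delta_pos":[[0,0,0.0002],[0,0,0.0002],[0,0,0.0002],[0,0,0],[0,0,0]],"turn":[0,0,0,0,0]}';python3 st.py .53 .1602 .0755
```

```text
clock: 14.1
tcp_pos: [0.5299, 0.1602, 0.0747]
orientation: [0.0, 0.984, 0.179, -0.0]
wrist_force: [0.2, -0.6, 1.3]
finger_gap: 0.0253
14.1 [0.52992 0.16017 0.07472] [ 0.2  -0.58  1.26] [-0.011 -0.003  0.022]
units [ 0.00011 -0.      -0.00097] toolz [ 0.e+00 -1.e-04 -1.e+00]
```

```bash
for i in 1; do python3 -m creep '{"hand":[20,20,20,20,20],"delta_pos":[[0,0,0.0002],[0,0,0.0001],[0,0,0.0001],[0,0,0],[0,0,0]],"turn":[0,0,0,0,0]}';python3 st.py .53 .1602 .0755;done
```

```text
clock: 14.52
tcp_pos: [0.5299, 0.1602, 0.0744]
orientation: [0.0, 0.984, 0.179, -0.0]
wrist_force: [0.0, 0.4, 2.2]
finger_gap: 0.025
14.5167 [0.52992 0.16017 0.07442] [0.03 0.38 2.23] [-0.015 -0.     0.035]
units [ 0.00011  0.      -0.00135] toolz [ 0.e+00 -1.e-04 -1.e+00]
```

```bash
for i in 1; do python3 -m creep '{"hand":[20,20,20,20,20],"delta_pos":[[0,0,0.0002],[0,0,0.0001],[0,0,0.0001],[0,0,0],[0,0,0]],"turn":[0,0,0,0,0]}';python3 st.py .53 .1602 .0755;done
```

```text
clock: 14.93
tcp_pos: [0.5299, 0.1602, 0.0743]
orientation: [0.0, 0.984, 0.179, 0.0]
wrist_force: [-1.4, 0.2, 3.7]
finger_gap: 0.0251
14.9333 [0.52994 0.16017 0.07428] [-1.37  0.18  3.71] [-0.102  0.168  0.034]
units [ 9.00e-05 -1.00e-05 -1.52e-03] toolz [ 2.e-04 -1.e-04 -1.e+00]
```

```bash
python3 -m creep '{"hand":[20,20,20,20,20],"delta_pos":[[0,0,0.0001],[0,0,0.0001],[0,0,0],[0,0,0],[0,0,0]],"turn":[0,0,0,0,0]}';python3 st.py .53 .1602 .0755
```

```text
clock: 15.35
tcp_pos: [0.5299, 0.1602, 0.0743]
orientation: [0.0, 0.984, 0.179, 0.0]
wrist_force: [-0.8, 0.2, 5.5]
finger_gap: 0.0255
15.35 [0.52995 0.16019 0.07426] [-0.76  0.17  5.5 ] [-0.121  0.256 -0.022]
units [ 7.00e-05  1.00e-05 -1.55e-03] toolz [ 3.e-04 -1.e-04 -1.e+00]
```

```bash
python3 -m creep '{"hand":[20,20,20,20,20],"delta_pos":[[0,0,0.0001],[0,0,0.0001],[0,0,0],[0,0,0],[0,0,0]],"turn":[0,0,0,0,0]}';python3 st.py .53 .1602 .0755
```

```text
clock: 15.77
tcp_pos: [0.53, 0.1602, 0.0743]
orientation: [0.0, 0.984, 0.179, 0.0]
wrist_force: [-1.7, 0.3, 7.2]
finger_gap: 0.0255
15.7667 [0.52995 0.16018 0.07428] [-1.7   0.28  7.18] [-0.07   0.31  -0.051]
units [ 6.00e-05 -1.00e-05 -1.53e-03] toolz [ 4.e-04 -1.e-04 -1.e+00]
```

```bash
python3 -m creep '{"hand":[20,20,20,20,20],"delta_pos":[[0,0,0.0002],[0,0,0.0002],[0,0,0.0002],[0,0,0.0001],[0,0,0]],"turn":[0,0,0,0,0]}';python3 st.py .53 .1602 .0755
python3 -c "
from h import *
save(cam('wrist'),'w9')"
```

```text
clock: 16.18
tcp_pos: [0.5299, 0.1602, 0.0742]
orientation: [0.0, 0.984, 0.179, 0.0]
wrist_force: [-2.8, -0.7, 10.6]
finger_gap: 0.0252
16.1833 [0.52993 0.16021 0.07423] [-2.85 -0.7  10.59] [-0.189  0.57   0.006]
units [ 8.00e-05  4.00e-05 -1.59e-03] toolz [ 6.e-04 -1.e-04 -1.e+00]
```

View pics/w9.png

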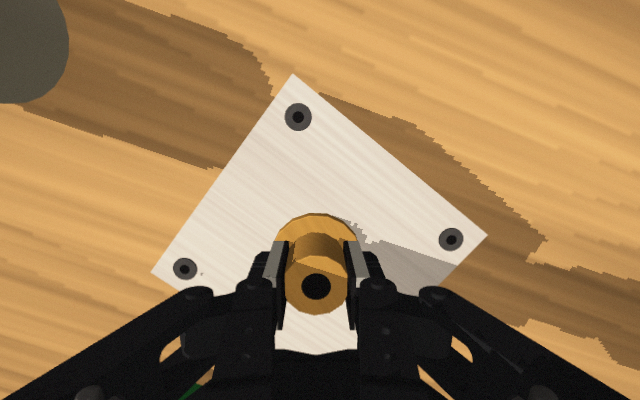

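```bash
python3 -m creep '{"hand":[20,20,20,20,20],"delta_pos":[[0,0,0.0003],[0,0,0.0003],[0,0,0.0002],[0,0,0],[0,0,0]],"turn":[0,0,0,0,0]}';python3 st.py .53 .1602 .0755
```

```text
clock: 16.65
tcp_pos: [0.5299, 0.1602, 0.0742]
orientation: [0.0, 0.984, 0.179, 0.0]
wrist_force: [-4.8, 0.0, 14.7]
finger_gap: 0.0252
16.65 [0.52992 0.16022 0.07418] [-4.83  0.   14.67] [-0.275  0.904 -0.024]
units [ 9.00e-05  6.00e-05 -1.65e-03] toolz [ 1.e-03 -1.e-04 -1.e+00]
```

```bash
python3 -m creep '{"hand":[20,20,20,20,20],"delta_pos":[[0,0,0.0003],[0,0,0.0003],[0,0,0.0002],[0,0,0],[0,0,0]],"turn":[0,0,0,0,0]}';python3 st.py .53 .1602 .0755; python3 -m creep '{"hand":[20,20,20,20,20],"delta_pos":[[0,0,0],[0,0,0],[0,0,0],[0,0,0],[0,0,0]],"turn":[0,0,0,0,0]}'
```

```text
clock: 17.07
tcp_pos: [0.5299, 0.1602, 0.0742]
orientation: [0.0, 0.984, 0.179, 0.001]
wrist_force: [-6.4, -0.9, 18.6]
finger_gap: 0.0251
17.0667 [0.52995 0.1602  0.07416] [-6.45 -0.88 18.58] [-0.341  1.21  -0.005]
units [ 6.00e-05  3.00e-05 -1.67e-03] toolz [ 1.4e-03 -1.0e-04 -1.0e+00]
clock: 17.48
tcp_pos: [0.53, 0.1602, 0.0742]
orientation: [0.0, 0.984, 0.179, 0.001]
wrist_force: [-6.5, -1.3, 18.7]
finger_gap: 0.0251
```

```bash
python3 -m creep '{"hand":[20,20,20,20,20],"delta_pos":[[0,0,0.0002],[0,0,0.0001],[0,0,0],[0,0,0],[0,0,0]],"turn":[0,0,0,0,0]}'; python3 -m creep '{"hand":[20,20,20,20,20],"delta_pos":[[0,0,0],[0,0,0],[0,0,0],[0,0,0],[0,0,0]],"turn":[0,0,0,0,0]}'; python3 -m creep '{"hand":[20,20,20,20,20],"delta_pos":[[0,0,0],[0,0,0],[0,0,0],[0,0,0],[0,0,0]],"turn":[0,0,0,0,0]}'; python3 -m creep '{"hand":[20,20,20,20,20],"delta_pos":[[0,0,0],[0,0,0],[0,0,0],[0,0,0],[0,0,0]],"turn":[0,0,0,0,0]}'
python3 -c "
from h import *
c=cam('side'); cv2.imwrite('pics/s3.png',cv2.resize(c['pixels'][180:290,220:360,::-1],None,fx=5,fy=5,interpolation=cv2.INTER_CUBIC))
c=cam('wrist');s=env.get_state();P=cloud(c);L=P-s['tcp_pos'];z=P[...,2]
col=cv2.cvtColor(c['pixels'],cv2.COLOR_RGB2HSV);gold=(col[...,0]>12)&(col[...,0]<28)&(col[...,1]>150)
m=np.hypot(L[...,0],L[...,1])<.026
print('gold z hist',np.histogram(z[m&gold],bins=np.arange(.05,.1,.003)))
f=(np.hypot(L[...,0],L[...,1])<.05)&(abs(z-.056)<.004)&(col[...,1]<60);print('face',np.median(z[f]),f.sum())
"
```

```text
clock: 17.9
tcp_pos: [0.53, 0.1602, 0.0742]
orientation: [0.0, 0.984, 0.179, 0.001]
wrist_force: [-6.8, -1.2, 20.0]
finger_gap: 0.0254
clock: 18.32
tcp_pos: [0.53, 0.1602, 0.0742]
orientation: [0.0, 0.984, 0.179, 0.001]
wrist_force: [-7.0, -0.1, 20.3]
finger_gap: 0.0253
clock: 18.73
tcp_pos: [0.53, 0.1602, 0.0742]
orientation: [0.0, 0.984, 0.179, 0.001]
wrist_force: [-6.7, -0.7, 21.4]
finger_gap: 0.0252
clock: 19.15
tcp_pos: [0.5299, 0.1602, 0.0741]
orientation: [0.0, 0.984, 0.179, 0.001]
wrist_force: [-6.4, -1.9, 20.3]
finger_gap: 0.0255
gold z hist (array([   0,    0,   22,  945,  583,  142,  124,  134,  165,  162,  166,
        189, 2480,   45,    0,    0]), array([0.05 , 0.053, 0.056, 0.059, 0.062, 0.065, 0.068, 0.071, 0.074,
       0.077, 0.08 , 0.083, 0.086, 0.089, 0.092, 0.095, 0.098]))
face 0.05684391769611773 16968
```

View pics/s3.png

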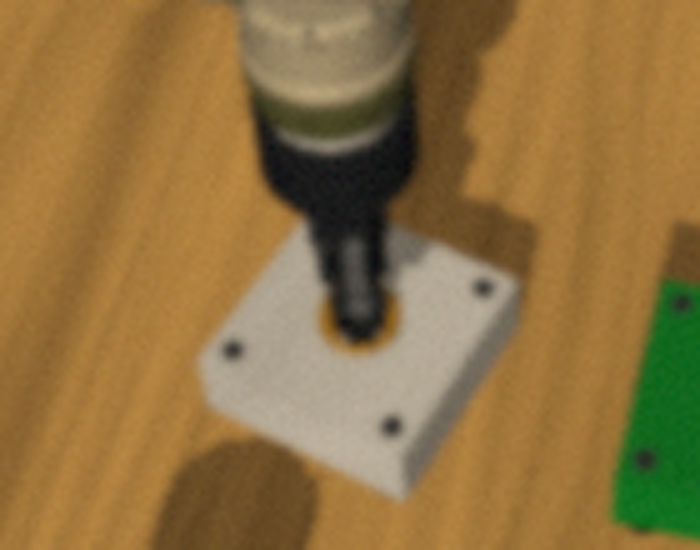

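```bash
python3 -m creep '{"hand":[20,20,20,20,20],"delta_pos":[[0,0,-0.0007],[0,0,-0.0007],[0,0,-0.0007],[0,0,-0.0006],[0,0,0]],"turn":[0,0,0,0,0]}'; python3 st.py .53 .1602 .0755
```

```text
clock: 19.67
tcp_pos: [0.5299, 0.1602, 0.0743]
orientation: [0.0, 0.984, 0.179, 0.0]
wrist_force: [-1.7, -1.6, 7.0]
finger_gap: 0.0251
19.6667 [0.52995 0.1602  0.07426] [-1.66 -1.63  7.03] [-0.123  0.377 -0.058]
units [ 6.00e-05  2.00e-05 -1.55e-03] toolz [ 3.e-04 -1.e-04 -1.e+00]
```

```bash
python3 -m creep '{"hand":[22,28,35,45,55],"delta_pos":[[0,0,0],[0,0,0],[0,0,0],[0,0,0],[0,0,0]],"turn":[0,0,0,0,0]}'; python3 -m creep '{"hand":[55,55,55,55,55],"delta_pos":[[0,0,0],[0,0,0],[0,0,0],[0,0,0],[0,0,0]],"turn":[0,0,0,0,0]}';python3 st.py .53 .1602 .0755;python3 -c "
from h import *
save(cam('wrist'),'w10')"
```

```text
clock: 20.08
tcp_pos: [0.5296, 0.1601, 0.0733]
orientation: [0.0, 0.984, 0.179, -0.0]
wrist_force: [-0.2, 0.2, -0.2]
finger_gap: 0.0548
clock: 20.5
tcp_pos: [0.5299, 0.1602, 0.0739]
orientation: [0.0, 0.984, 0.179, 0.0]
wrist_force: [-0.1, -0.2, 1.0]
finger_gap: 0.0546
20.5 [0.52993 0.16019 0.07387] [-0.09 -0.16  0.99] [-0.007  0.011 -0.007]
units [ 9.00e-05  2.00e-05 -2.04e-03] toolz [ 0.e+00 -1.e-04 -1.e+00]
```

View pics/w10.png

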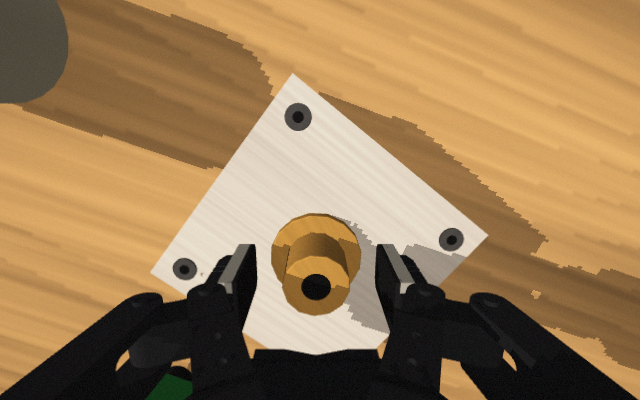

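The fingers are clear on both sides. I'm retracting straight up.

```bash
python3 -m creep '{"hand":[55,55,55,55,55],"delta_pos":[[0,0,-0.01],[0,0,-0.02],[0,0,-0.03],[0,0,-0.04],[0,0,-0.04]],"turn":[0,0,0,0,0]}'; python3 -m creep '{"hand":[55,55,55,55,55],"delta_pos":[[-0.02,0,-0.02],[-0.03,0,0],[-0.03,0,0],[0,0,0],[0,0,0]],"turn":[0,0,0,0,0]}';python3 -m creep '{"hand":[55,55,55,55,55],"delta_pos":[[0,0,0],[0,0,0],[0,0,0],[0,0,0],[0,0,0]],"turn":[0,0,0,0,0]}'
python3 - <<'E'
from h import *
for n in('wrist','side'):
    c=cam(n); P=cloud(c); z=P[...,2]
    col=cv2.cvtColor(c['pixels'],cv2.COLOR_RGB2HSV);gold=(col[...,0]>12)&(col[...,0]<28)&(col[...,1]>150)
    r=np.hypot(P[...,0]-.53,P[...,1]-.16); m=(r<.03)
    f=(r<.05)&(r>.026)&(abs(z-.056)<.006)&(col[...,1]<60)
    print(n,'face',np.median(z[f]),'shoulder',np.median(z[m&gold&(z<.066)&(r>.016)]),'neck top',np.median(z[(r<.012)&gold&(z>.08)]))
    save(c,n+'_end')
c=cam('top');save(c,'top_end');P=cloud(c)
for t in('mug','cap','weight'): print(t,[ (np.round(d['location']).tolist(),round(d['score'],2)) for d in env.pinpoint('top',t)[:1]])
print(env.get_state()['clock'])
E
```

```text
clock: 20.97
tcp_pos: [0.5291, 0.1601, 0.1871]
orientation: [0.0, 0.984, 0.179, -0.001]
wrist_force: [0.0, -0.1, 0.8]
finger_gap: 0.0552
clock: 21.38
tcp_pos: [0.4693, 0.1375, 0.2029]
orientation: [0.0, 0.984, 0.179, 0.001]
wrist_force: [0.4, 0.3, -0.1]
finger_gap: 0.0548
clock: 21.8
tcp_pos: [0.4704, 0.1378, 0.2016]
orientation: [0.0, 0.984, 0.179, -0.0]
wrist_force: [0.1, -0.8, 0.8]
finger_gap: 0.0548
wrist face 0.05676469708260917 shoulder 0.06185679141731959 neck top 0.08791358302292719
side face 0.05554759900249534 shoulder 0.06075418621092027 neck top 0.08707513889764995
mug []
cap [([146.0, 369.0], 0.58)]
weight [([227.0, 471.0], 0.81)]
22.1
```

View pics/wrist_end.png

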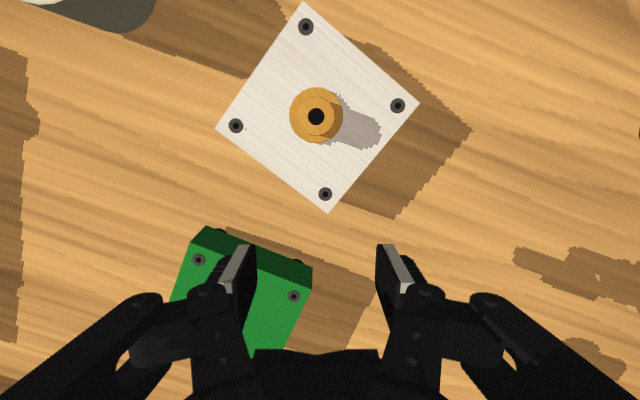

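View pics/side_end.png

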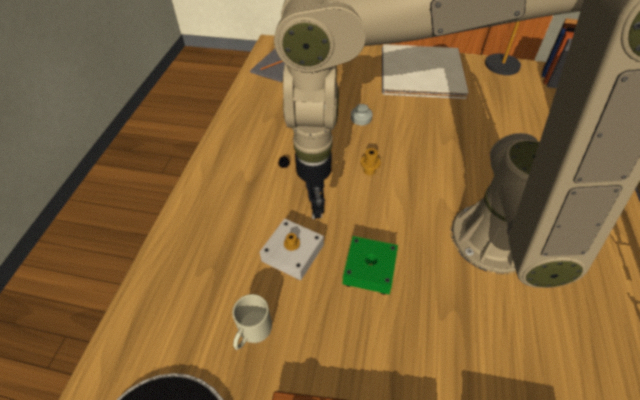

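The wrist view shows the bushing seated upright in the middle of the aluminium block, at (116,316). The shoulder stands 5.1 mm and the neck top 31.2 mm above the face (nominal 5 and 31). In the side view the mug, cap and weight haven't moved.

```bash
python3 -c "
from workcell import env
print(env.hand_in())"
```

```text
the job is handed in; nothing more can be done
None
```

I pressed the smaller bronze bushing fully home in the aluminium housing, released it and handed the job in at about 22 s.

- **Push:** once it had bottomed, the wrist readings were 18.6–21.4 N for about 2 s, sampled at the end of each call. About 2.5 N of held weight is zeroed out of those readings, so the load on the housing was roughly 21–24 N, under the 35 N limit. A sideways force of about 7 N built up during the push. I eased off to about 7 N before opening the fingers.
- **Seating:** after release the wrist camera put the shoulder top 5.1 mm and the neck top 31.2 mm above the housing face. The side camera gave 5.2 and 31.5 mm; nominal is 5 and 31 mm.
- **Bystanders:** the mug, cap and weight look unmoved in the side view. The cap and weight were found within about 3 pixels of their first positions in the top view. The network missed the mug in the last top picture, so I checked it only by eye in the side view.
- **Disagreements:** the cameras differed by about 1 mm in the height of the housing face and up to 2 mm in the bore's position. I aimed using the wrist camera, corrected by about 1 mm for where it saw the held bushing. The bushing went in without any sign of catching the rim.

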